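# Nest the small canister and lock the outer canister over it

## Task

The lower half of the aluminium canister is clamped on the bench. Stand the small steel canister in it, then put the upper half over it and close its bayonet: find the slots, push in, turn clockwise (seen from above) and let it drop fully home so that the rim sits flush on the shoulder. Leave the cartons and the rusty bolts alone.

Things in the scene. Friction and masses are not known exactly. Their poses are not given: they have to be found in the camera images.
- clamp: Fixed dark steel bench clamp, 92 mm square plate with a split ring; origin under its centre on the worktop, z up. Holds the aluminium lower shell (72 mm across, inner floor 14 mm above the origin) upright and centred, at ANY turn about z: that turn is not reported and has nothing to do with the clamp's yaw. Holds it against twisting up to 4 N m.
- neck_rim (a point): Centre of the lower shell's open mouth, 70 mm above the clamp's origin. Its neck is 49 mm wide inside and 54 mm outside.
- band (a point): On the axis, 59 mm above the clamp's origin: height of the flat upper face of a band round the neck, 62 mm in diameter, underside at 53 mm. Four J-shaped slots, every 90 degrees, break it: each has an entry gap 14 mm wide, open at the top. Studs that miss the gaps land on this face.
- channel (a point): On the axis, 46 mm above the clamp's origin: height of the floor of the gaps and of the channels. From each gap a channel runs clockwise (seen from above) under the band to a pocket 11 mm wide, 6 mm deeper, its middle 42 degrees from the gap's middle, with an end wall behind it. Counter-clockwise from the gap is blocked.
- shoulder (a point): On the axis, 40 mm above the clamp's origin: height of the lower shell's flat shoulder, 72 mm across, on which the upper shell's rim sits when fully home.
- upper_shell: Loose upper half of the canister: aluminium cap standing mouth down, 72 mm across, 68 mm high plus bar grip, 0.2 kg, 66 mm bore 63 mm deep; origin at the centre of its open rim, z up. Origin height above the clamp's origin: 58 mm with its studs resting on the band, 45 mm with them on the floor of gap or channel, 40 mm fully home in the pockets.
- bar_grip (a point): Middle of the upper shell's bar grip, 81 mm above its origin. The bar lies along the shell's x axis: 44 mm long, 14 mm thick (along y), 26 mm high (68 to 94 mm above the shell's origin).
- studs (a point): On the upper shell's axis, 3.5 mm above its origin: height of the middle of four studs inside the rim, at the shell's +x, +y, -x and -y, 6 mm wide, 5 mm high, 57 mm across their tips, undersides 1 mm above the rim.
- inner_canister: Loose small closed steel canister, round, 40 mm across and 58 mm high with a dark round knob on top 18 mm across and 24 mm high (82 mm overall), 0.2 kg; origin at the centre of its underside, z up.
- carton_a: Bystander: white and green parts carton 99 x 70 x 106 mm standing on the worktop; origin at the centre of its underside. Beyond it, from y = 0.56 on, stands a tall locker.
- carton_b: Bystander: white and green parts carton 97 x 70 x 88 mm standing on the worktop; origin at the centre of its underside. It stands in the gap between two tall parts racks whose fronts rise at x = 0.59, behind the whole work area.
- rusty_bolt_2: Bystander: rusty hex bolt, 29 mm long, lying; origin at the middle of its underside.
- rusty_bolt_4: Bystander: rusty hex bolt, 32 mm long, lying; origin at the middle of its underside.
- rusty_bolt_5: Bystander: rusty hex bolt, 27 mm long, lying; origin at the middle of its underside.
Things that resemble listed ones, but are neither listed nor needed, are in the scene too. There is more than one size of the inner_canister; the job needs the smaller.

How it is judged (in metres and radians):
On the way, in this order (a step that is already met when the one before it is completed fails the run):
1. the small canister stands on the floor of the lower shell (horizontal distance between inner_canister and clamp below 0.008 m and z of inner_canister in the frame of clamp below 0.018 m and angle between inner_canister's own z axis and vertical below 0.15 rad), for 0.2 s.
2. the upper shell's studs have gone down into the slots (horizontal distance between upper_shell and clamp below 0.006 m and z of upper_shell in the frame of clamp below 0.05 m), for 0.1 s.
At the end, for the whole second after the job is handed in: The small canister stands upright on the floor of the lower shell, within 8 mm of its axis, and the upper shell is locked over it: studs in the pockets, its rim within 2 mm of the shoulder, on the axis within 6 mm, upright within 3 degrees, at rest and released (all of step 1 and horizontal distance between upper_shell and clamp below 0.006 m and z of upper_shell in the frame of clamp between 0.037 and 0.042 m and angle between upper_shell's own z axis and vertical below 0.05 rad and linear speed of upper_shell below 0.02 m/s); the robot touches nothing.
It fails at once if a bystander (carton or bolt) is moved by more than 30 mm (distance of any of carton_a, carton_b, rusty_bolt_2, rusty_bolt_4, rusty_bolt_5 from where it was at the start of the episode above 0.03 m).
It also fails if it takes over 72 s, if anything falls off the work surface, if the arm or the gripper's body presses on something with over 40 N, if the wrist force passes 120 N, or if a joint passes its speed limit or range.

## Robot

A 6-joint arm with a two-finger parallel gripper is mounted at the origin on a cart in front of the work surface, level with it; the furniture and walls round the work are solid. World frame = base frame: x ahead of the robot, y to its left, z up, the work surface at z = 0. Lengths are in m, angles in degrees, forces in N, time in s.
With the tool pointing down it reaches from about 0.35 to 0.85 m from the base axis. Payload 8.1 kg.
Tool frame: the origin (TCP) lies at the very end of the fingers, on their centre line; the grasp point (between the pads) lies 19 mm behind it; z points along the fingers, y is the line along which they close (so a half turn about z gives the same grasp; the last joint's range is limited). The gripper opens to 93 mm and grips with 3 to 60 N. Pads are 15 mm wide; open, the fingers measure 128 mm over their backs; the gripper's body (75 mm by 188 mm) begins 65 mm behind the grasp point.
Start: joints at [66.096, 7.471, 85.268, -0, 87.261, -4.893], TCP at [0.195, 0.567, 0.184] pointing down, gripper open.
Joint ranges: [-169.43, 169.43], [-51.17, 129.36], [1.28, 143.12], [-76.62, 256.62], [0, 156.53], [-152.29, 152.29]. Speed limits (degrees/s): [136.94, 136.94, 159.86, 180, 180, 180].

## Interface

Orientations are given as a 3x3 rotation matrix whose columns are the frame's x, y, z axes.
In Python, from rig import manip gives the robot as it stands.
- The arm moves only by the tool servo_tool, never from a script. Its argument "deltas" is a list of rows, each an object with "linear": the shift along the tool's x, y, z in cm, a list of three; "twist": the turn about the tool's z in units of 10 degrees (1.0 is 10 degrees). In form: [{"linear": [tx, ty, tz], "twist": twist}, ...]. A call has 1 to 12 rows; each row is the pose to reach, as a shift and turn from the pose commanded when the call began, along the tool's axes at that moment; what a row does not reach only later rows make up. A row lasts 1/8 s, in which the tool goes at most 62.5 mm and 10.7 degrees, less where a joint would pass 70% of its speed; a pose out of reach is approached as far as the arm can. A call with a gripper value outside its range is refused whole. "claw" is the finger opening in cm, from 0 to 9.3, set as the call begins (left out, the last holds). The fingers move at their own pace and stop on an object; "newtons" is the grip in N (left out, the last holds). Time passes only in rows, so rows that repeat a pose let the fingers close. It gives the time, the measured TCP pose, the force, the opening and the grip force at its end, in the units of the state.
- manip.sense(): the state, without advancing time (a new reading comes with each control period).
- manip.grab_frame(name): name is "side" or "top"; returns (picture, depth): 384x512x3 uint8, blue, green, red; 384x512 float32, m along the optical axis (not along the pixel's ray), 0 where there is no reading.
- manip.calibration(name): a dict with "K" (3x3 intrinsics, pixels), "dist_coeffs" ([k1, k2, p1, p2, k3] as OpenCV has them; the pictures are not rectified), "rvec" (rotation vector, rad) and "tvec" (3), from world to camera coordinates, as OpenCV has them. Camera axes: x right, y down, z forward; pixel columns grow to the right and rows downward; lengths in m; the calibration is good to about 2 mm. A picture is of the moment at which its call begins. calibration takes no time and is no camera call.
- manip.close_job(): hands the job in; it is judged then, once.
Trained networks look in the newest picture that a camera, given by its name, has taken for a name from the list of things; names that differ only in an ending like _2 or _b are one class to them, and where a whole thing is asked for, a point or a joint stands for the part that bears it (a point fixed in the world has none). Each returns a list of dicts, best first, with "confidence" (0 to 1); they miss things now and then, are a little off and sometimes report something else, mostly with a low value. They report only what shows in the picture. A call takes as long as a camera call. They do not tell look-alikes from the thing itself.
- manip.boxes_of(camera, label): "xyz" ([x, y, z] in m, in the coordinates of the camera as it stood for that picture, good to about 4 mm: the middle of the surface that is visible of it).
- manip.pinpoint(camera, label): "xyz" ([x, y, z] in m, in the coordinates of the camera as it stood for that picture, good to about 4 mm: a listed point, or the origin of a listed thing).
The state is a dict: "time": time; "joint_pos": joint angles; "joint_vel": joint speeds; "tau": joint torques, N m; "position": TCP position; "ee_rot": TCP orientation; "ft_force": force on the tool from outside, world axes, zero at the start; "moment": the same for the moment, N m; "gripper_width": finger opening in m; "grip_force": force on a finger pad.
Only numpy, scipy, OpenCV 4.12 (cv2) and the standard library are available. Lean on these libraries where they do the work, as an engineer would, in place of code of your own. Each camera call takes 0.05 s, during which the arm holds its last target. There are 200 camera calls.

## Working session

There is one attempt and no reset: what is moved stays moved. The work goes in short steps, Python scripts to look and compute and a tool call to move; the robot and the scene stay as the last step left them, time stands still between calls to the robot, and variables do not carry over. Pictures are saved under pics/ and viewed, at most 10 in all, crops included, and the job is handed in when it is done.

Besides the shell and the picture viewer there is one more tool, called after "Call:" as name([rows], argument=value, ...), one row to a line, values as JSON. servo_tool: Moves the arm, as the interface text tells. Its arguments: {"type":"object","properties":{"deltas":{"type":"array","items":{"type":"object","properties":{"linear":{"type":"array","items":{"type":"number"}},"twist":{"type":"number"}}}},"claw":{"type":"number"},"newtons":{"type":"number"}},"required":["deltas"]}

```bash
mkdir -p pics; cat > h.py <<'E'
import numpy as np, cv2
from rig import manip
def w(cam,p):
    c=manip.calibration(cam);R=cv2.Rodrigues(np.array(c["rvec"],float))[0]
    return R.T@(np.array(p,float)-np.array(c["tvec"],float).ravel())
def px(cam,P):
    c=manip.calibration(cam)
    return cv2.projectPoints(np.array([P],float),np.array(c["rvec"],float),np.array(c["tvec"],float),np.array(c["K"],float),np.array(c["dist_coeffs"],float))[0].ravel()
def cloud(cam,D):
    c=manip.calibration(cam);v,u=np.mgrid[:D.shape[0],:D.shape[1]]
    n=cv2.undistortPoints(np.stack([u,v],-1).reshape(-1,1,2).astype(float),np.array(c["K"],float),np.array(c["dist_coeffs"],float)).reshape(-1,2)
    d=D.reshape(-1,1);P=np.hstack([n*d,d])
    R=cv2.Rodrigues(np.array(c["rvec"],float))[0]
    W=(P-np.array(c["tvec"],float).ravel())@R
    W[d[:,0]==0]=np.nan
    return W.reshape(*D.shape,3)
E
python3 - <<'E'
from h import *
F={}
for c in("side","top"):
    im,D=manip.grab_frame(c);cv2.imwrite(f"pics/{c}0.png",im);np.save(f"{c}0.npy",D)
    k=manip.calibration(c);print(c,w(c,[0,0,0]),w(c,[0,0,1])-w(c,[0,0,0]))
    for l in("clamp","upper_shell","inner_canister","bar_grip","neck_rim","rusty_bolt_2","carton_a"):
        for r in manip.pinpoint(c,l):
            P=w(c,r["xyz"]);print(c,l,round(r["confidence"],2),P.round(3),px(c,P).round())
s=manip.sense();print(s)
E
```

```text
side [ 0.44881817 -1.3999011   0.62229081] [ 0.0855547   0.92384675 -0.37307852]
side clamp 0.84 [ 0.46  -0.013  0.002] [223. 213.]
side clamp 0.56 [ 0.47  -0.289 -0.003] [229. 248.]
side upper_shell 0.51 [0.444 0.256 0.003] [218. 188.]
side inner_canister 0.68 [ 0.509 -0.531  0.001] [247. 290.]
side inner_canister 0.61 [ 0.469 -0.285 -0.001] [228. 247.]
side bar_grip 0.73 [0.449 0.261 0.079] [219. 172.]
side rusty_bolt_2 0.54 [ 0.453 -0.409 -0.   ] [225. 268.]
side carton_a 0.93 [0.491 0.42  0.005] [228. 176.]
top [ 0.43927292 -0.05034423  1.66757669] [ 0.06554592  0.00692913 -0.9978255 ]
top clamp 0.66 [ 0.46  -0.016  0.004] [247. 213.]
top inner_canister 0.53 [ 0.508 -0.532  0.002] [369. 202.]
top inner_canister 0.41 [ 0.474 -0.285  0.003] [311. 210.]
top bar_grip 0.52 [0.444 0.258 0.081] [178. 217.]
top bar_grip 0.18 [0.444 0.251 0.001] [183. 217.]
top neck_rim 0.72 [ 0.462 -0.012  0.065] [245. 213.]
top carton_a 0.93 [0.495 0.417 0.004] [144. 205.]
top carton_a 0.81 [ 0.677 -0.051  0.001] [255. 162.]
{'time': 0.8, 'joint_pos': array([ 6.60955877e+01,  7.47027347e+00,  8.52665489e+01,  2.02658896e-03,
        8.72619733e+01, -4.89424097e+00]), 'joint_vel': array([ 0.1006241 , -0.03120966, -0.01235976, -0.03363937, -0.07623932,
       -0.03316704]), 'tau': array([-4.51046662e-04, -5.59685040e+01, -4.92039621e+01,  7.67904357e-02,
        2.19097902e-02,  5.72586919e-05]), 'position': array([0.19542372, 0.56729662, 0.18355654]), 'ee_rot': array([[-9.45460214e-01,  3.25737598e-01, -2.37824167e-05],
       [ 3.25737597e-01,  9.45460214e-01,  3.35326797e-05],
       [ 3.34081834e-05,  2.39569873e-05, -9.99999999e-01]]), 'ft_force': array([-0.58492305, -0.00954112, -0.35106026]), 'moment': array([0.00208012, 0.05622496, 0.02980915]), 'grip_force': 0.0, 'gripper_width': 0.09294542394418495}
```

```bash
python3 - <<'E'
from h import *
im=cv2.imread("pics/side0.png");cv2.imwrite("pics/s1.png",cv2.resize(im,(800,600),interpolation=cv2.INTER_CUBIC))
im=cv2.imread("pics/top0.png");cv2.imwrite("pics/t1.png",cv2.resize(im[140:290,150:400],(800,480),interpolation=cv2.INTER_CUBIC))
W=cloud("top",np.load("top0.npy"))
# tall things in the work area, as components above 30 mm
m=((W[...,2]>.03)&(W[...,2]<.2)&(W[...,0]>.3)&(W[...,0]<.6)&(abs(W[...,1])<.6)).astype(np.uint8)
n,L,S,C=cv2.connectedComponentsWithStats(m)
for i in range(1,n):
    if S[i,4]<8: continue
    P=W[L==i];t=P[P[:,2]>P[:,2].max()-.012]
    print(S[i],"zmax",P[:,2].max().round(3),"top",np.median(t,0).round(3),"min",P.min(0).round(3),"max",P.max(0).round(3))
E
```

```text
[106 176  18  64 931] zmax 0.2 top [0.49  0.506 0.194] min [0.357 0.496 0.03 ] max [0.6   0.528 0.2  ]
[269 177  49   5 189] zmax 0.187 top [ 0.593 -0.196  0.178] min [ 0.587 -0.282  0.057] max [ 0.6   -0.103  0.187]
[322 177   8   1   8] zmax 0.187 top [ 0.596 -0.313  0.179] min [ 0.595 -0.33   0.171] max [ 0.597 -0.302  0.187]
[338 177  62   5 289] zmax 0.184 top [ 0.593 -0.477  0.176] min [ 0.588 -0.6    0.088] max [ 0.598 -0.366  0.184]
[169 179  29   5 119] zmax 0.071 top [0.59  0.217 0.063] min [0.582 0.186 0.043] max [0.599 0.301 0.071]
[127 191  26  27 576] zmax 0.118 top [0.494 0.414 0.108] min [0.442 0.374 0.03 ] max [0.548 0.461 0.118]
[365 195  17  14 186] zmax 0.12 top [ 0.509 -0.53   0.115] min [ 0.482 -0.558  0.03 ] max [ 0.536 -0.503  0.12 ]
[236 203  21  20 188] zmax 0.078 top [ 0.465 -0.012  0.071] min [ 0.425 -0.054  0.03 ] max [0.503 0.028 0.078]
[309 207  11  10  85] zmax 0.091 top [ 0.47  -0.288  0.083] min [ 0.45  -0.309  0.039] max [ 0.487 -0.268  0.091]
[171 208  19  18 272] zmax 0.098 top [0.444 0.257 0.092] min [0.411 0.22  0.032] max [0.48  0.291 0.098]
```

View pics/s1.png

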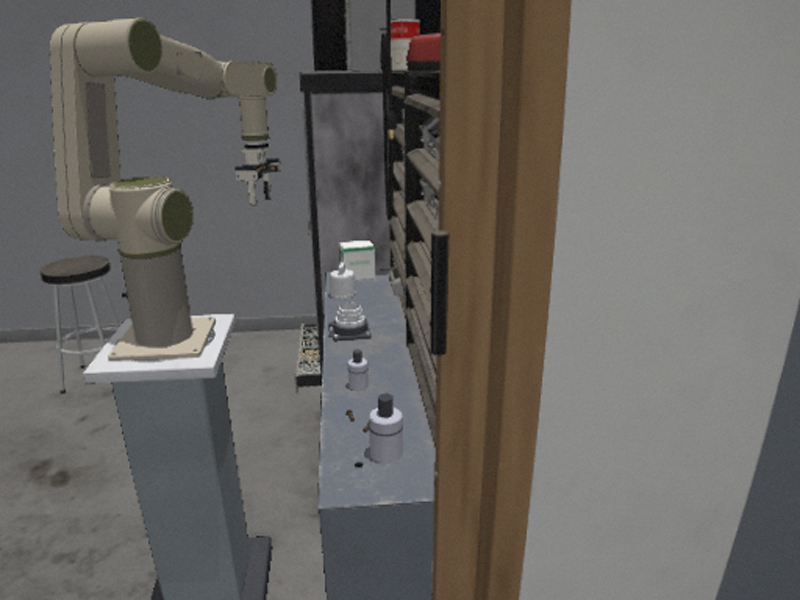

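View pics/t1.png

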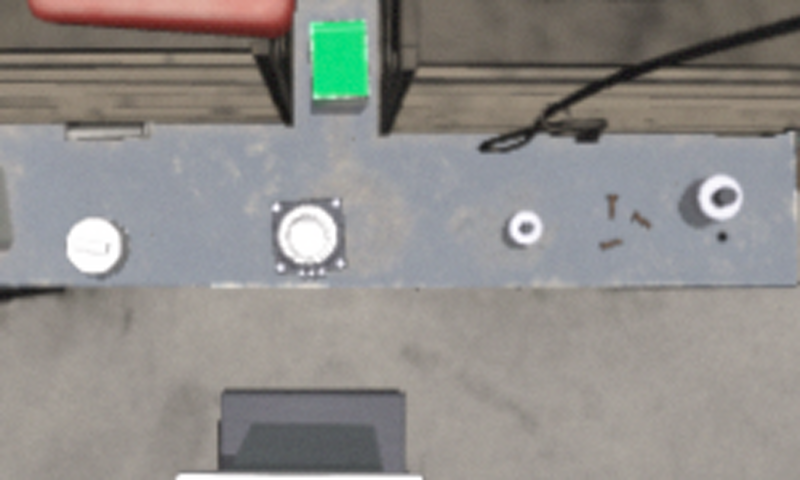

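The side view (upscaled) shows the shell at (341,283), the clamped lower shell at (350,322), a small canister at (357,372) and a big one at (386,430). The bolts are around (350,415)-(366,427).

There are two candidates for inner_canister:
- **Top pixel (311,210):** the top of the knob is at about 83 mm, which matches the 82 mm overall height of the small one.
- **Top pixel (369,202):** about 118 mm high, so this is the big look-alike.

I choose (311,210) and will check it in one close crop.

```bash
cat >> h.py <<'E'
def go(P,yaw=None):
    "tool-frame cm and twist units to reach P with tool-y yaw"
    s=manip.sense();R=s["ee_rot"];d=R.T@(np.array(P)-s["position"])*100
    y=np.degrees(np.arctan2(R[1,1],R[0,1]));t=0 if yaw is None else (y-yaw)/10
    print("go",P,"lin",d.round(2),"yaw now",y.round(1),"twist",round(t,2),"rows",np.linalg.norm(d)/6.25,"J6",s["joint_pos"][5].round(1))
E
python3 - <<'E'
from h import *
im=cv2.imread("pics/top0.png");sd=cv2.imread("pics/side0.png")
def c(i,u,v,h): return cv2.resize(i[v-h:v+h,u-h:u+h],(390,290),interpolation=cv2.INTER_CUBIC)
t=np.vstack([np.hstack([c(im,178,217,14),c(im,246,213,14)]),np.hstack([c(sd,229,240,20),c(sd,224,206,20)])])
cv2.imwrite("pics/c1.png",t)
go([.471,-.287,.184]);go([.42,.2,.184])
E
```

```text
go [0.471, -0.287, 0.184] lin [-5.388e+01 -7.179e+01 -5.000e-02] yaw now 71.0 twist 0 rows 14.36230789073772 J6 -4.9
go [0.42, 0.2, 0.184] lin [-33.2  -27.41  -0.05] yaw now 71.0 twist 0 rows 6.888209126900765 J6 -4.9
```

View pics/c1.png

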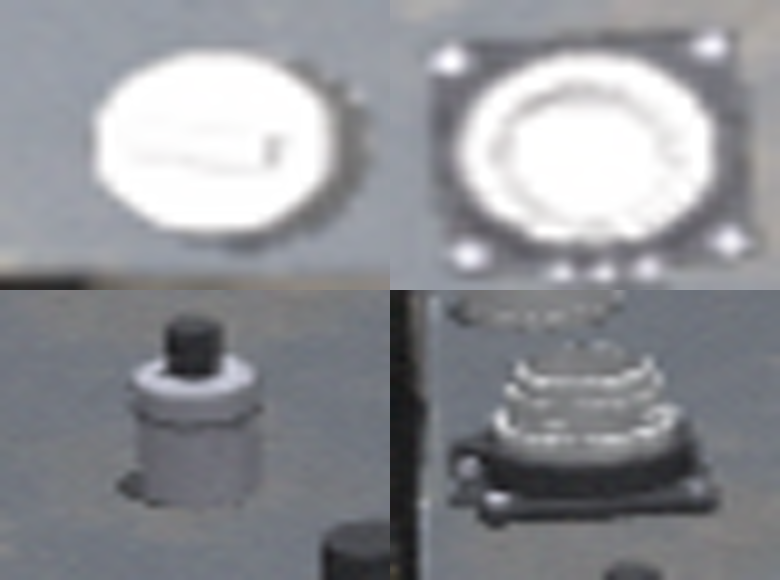

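The crop shows the small canister (bottom left) with its knob whole and upright. The shell's bar (top left) runs along image x, which is roughly world y, with a slight tilt. Now moving to the canister.

Call:
servo_tool([
  {"linear":[-33.2,-27.4,0]},
  {"linear":[-33.2,-27.4,0]},
  {"linear":[-33.2,-27.4,0]},
  {"linear":[-33.2,-27.4,0]},
  {"linear":[-33.2,-27.4,0]},
  {"linear":[-33.2,-27.4,0]},
  {"linear":[-33.2,-27.4,0]},
  {"linear":[-53.9,-71.8,2]},
  {"linear":[-53.9,-71.8,2]},
  {"linear":[-53.9,-71.8,2]},
  {"linear":[-53.9,-71.8,2]},
  {"linear":[-53.9,-71.8,2]},
], claw=6, newtons=20)

```text
validation failed for argument at $.de...
```

```bash
python3 - <<'E'
from h import *
go([.471,-.287,.16],71)
W=cloud("top",np.load("top0.npy"))
v,u=np.mgrid[:384,:512]
P=W[200:234,162:196].reshape(-1,3);P=P[np.isfinite(P[:,2])]
for a,b in((.084,.099),(.055,.08)):
    q=P[(P[:,2]>a)&(P[:,2]<b)];print(len(q),q.mean(0).round(4),(q.max(0)-q.min(0)).round(3))
    r=cv2.minAreaRect(q[:,:2].astype(np.float32)*1000);print(r)
E
```

```text
go [0.471, -0.287, 0.16] lin [-53.88 -71.79   2.35] yaw now 71.0 twist -0.0 rows 14.36725077171428 J6 -4.9
40 [0.4448 0.2563 0.0928] [0.016 0.044 0.011]
((444.9204406738281, 257.2154846191406), (44.15456771850586, 13.330957412719727), 82.55809783935547)
212 [0.4449 0.2543 0.0674] [0.069 0.07  0.022]
((445.7022705078125, 255.575927734375), (68.7301025390625, 69.80134582519531), 0.23068852722644806)
```

Call:
servo_tool([
  {"linear":[-33.2,-27.4,0],"twist":0},
  {"linear":[-33.2,-27.4,0],"twist":0},
  {"linear":[-33.2,-27.4,0],"twist":0},
  {"linear":[-33.2,-27.4,0],"twist":0},
  {"linear":[-33.2,-27.4,0],"twist":0},
  {"linear":[-33.2,-27.4,0],"twist":0},
  {"linear":[-33.2,-27.4,0],"twist":0},
  {"linear":[-53.9,-71.8,2],"twist":0},
  {"linear":[-53.9,-71.8,2],"twist":0},
  {"linear":[-53.9,-71.8,2],"twist":0},
  {"linear":[-53.9,-71.8,2],"twist":0},
  {"linear":[-53.9,-71.8,2],"twist":0},
], claw=6, newtons=20)

```text
time: 2.3
position: [0.4527, -0.1126, 0.1712]
ee_rot: [[-0.945, 0.326, 0.001], [0.326, 0.945, -0.0], [-0.001, 0.0, -1.0]]
ft_force: [0.5, -0.3, 0.5]
gripper_width: 0.0598
grip_force: 0.0
```

```bash
python3 - <<'E'
from h import *
go([.471,-.287,.13],71)
E
```

```text
go [0.471, -0.287, 0.13] lin [ -7.41 -15.89   4.12] yaw now 71.0 twist -0.0 rows 2.8817498615730064 J6 -91.3
```

Call:
servo_tool([
  {"linear":[-7.4,-15.9,3.5],"twist":0},
  {"linear":[-7.4,-15.9,3.5],"twist":0},
  {"linear":[-7.4,-15.9,3.5],"twist":0},
  {"linear":[-7.4,-15.9,3.5],"twist":0},
  {"linear":[-7.4,-15.9,3.5],"twist":0},
])

```text
time: 2.92
position: [0.4706, -0.2846, 0.1357]
ee_rot: [[-0.945, 0.326, -0.0], [0.326, 0.945, 0.001], [0.001, 0.001, -1.0]]
ft_force: [0.4, -0.0, 0.3]
gripper_width: 0.0597
grip_force: 0.0
```

```bash
python3 - <<'E'
from h import *
print(manip.sense()["position"]);go([.471,-.287,.062],71)
E
```

```text
[ 0.4706257  -0.28462538  0.13565328]
go [0.471, -0.287, 0.062] lin [-0.12 -0.22  7.37] yaw now 70.9 twist -0.01 rows 1.1790799416847457 J6 -107.5
```

Call:
servo_tool([
  {"linear":[-0.1,-0.2,4],"twist":0},
  {"linear":[-0.1,-0.2,7.3],"twist":0},
  {"linear":[-0.1,-0.2,7.3],"twist":0},
  {"linear":[-0.1,-0.2,7.3],"twist":0},
])

```text
time: 3.42
position: [0.4721, -0.2869, 0.0647]
ee_rot: [[-0.946, 0.325, 0.002], [0.325, 0.946, -0.001], [-0.002, -0.001, -1.0]]
ft_force: [-0.6, -1.1, 0.3]
gripper_width: 0.0604
grip_force: 0.0
```

Call:
servo_tool([
  {"linear":[0,0,0],"twist":0},
  {"linear":[0,0,0],"twist":0},
  {"linear":[0,0,0],"twist":0},
  {"linear":[0,0,0],"twist":0},
  {"linear":[0,0,0],"twist":0},
  {"linear":[0,0,0],"twist":0},
], claw=0.5, newtons=25)

```text
time: 4.18
position: [0.471, -0.2871, 0.0627]
ee_rot: [[-0.945, 0.326, -0.0], [0.326, 0.945, 0.0], [0.0, 0.0, -1.0]]
ft_force: [-0.3, -0.1, 0.4]
gripper_width: 0.0063
grip_force: 0.0
```

```bash
python3 - <<'E'
from h import *
s=manip.sense();print(s["position"],s["gripper_width"],s["grip_force"]);go([.462,-.013,.165],71)
E
```

```text
[ 0.47103603 -0.28710358  0.06274141] 0.006320092255619232 0.0
go [0.462, -0.013, 0.165] lin [  9.79  25.62 -10.22] yaw now 71.0 twist -0.0 rows 4.6831440650630904 J6 -107.7
```

The grasp closed on nothing, so I'm looking before doing anything else.

```bash
python3 - <<'E'
from h import *
im,D=manip.grab_frame("side");tm,DT=manip.grab_frame("top")
for c in("side","top"):
    for r in manip.pinpoint(c,"inner_canister"): print(c,r["confidence"],w(c,r["xyz"]).round(3))
print(px("side",[.471,-.287,.063]),px("top",[.471,-.287,.063]))
def c(i,u,v,h): return cv2.resize(i[v-h:v+h,u-h:u+h],(400,400),interpolation=cv2.INTER_CUBIC)
cv2.imwrite("pics/c2.png",np.hstack([c(im,229,238,30),c(tm,311,210,30)]))
E
```

```text
side 0.98 [ 0.509 -0.528  0.001]
side 0.81 [ 0.473 -0.285 -0.004]
top 0.7 [ 0.507 -0.532  0.001]
[228.46513284 229.94783026] [313.82279734 210.77287094]
```

View pics/c2.png

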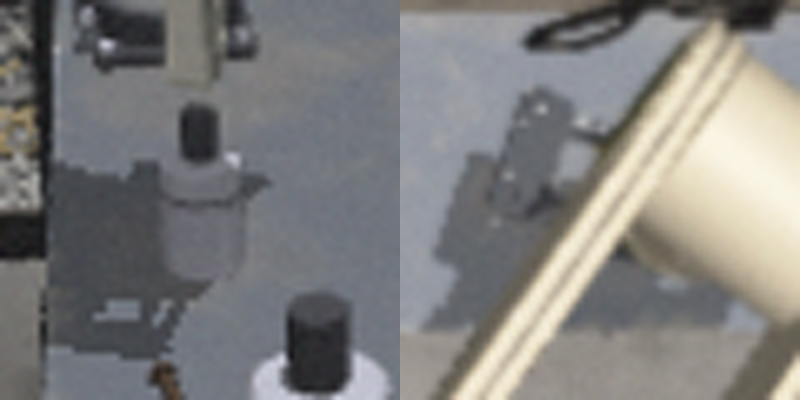

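```bash
python3 - <<'E'
from h import *
im,D=manip.grab_frame("side");W=cloud("side",D);W0=cloud("side",np.load("side0.npy"))
for v in range(212,252,2):
    print(v,"now",W[v,229].round(3),im[v,229],"| before",W0[v,229].round(3))
E
```

```text
212 now [ 0.475 -0.305  0.134] [103 110 112] | before [ 0.481 -0.041  0.016]
214 now [ 0.474 -0.304  0.126] [110 117 119] | before [ 0.48  -0.054  0.013]
216 now [ 0.474 -0.308  0.121] [104 113 115] | before [ 0.48  -0.055  0.005]
218 now [ 0.474 -0.304  0.113] [120 128 130] | before [ 0.479 -0.07   0.004]
220 now [ 0.474 -0.3    0.104] [105 111 114] | before [ 0.478 -0.088  0.004]
222 now [ 0.478 -0.097  0.   ] [124 123 123] | before [ 0.478 -0.101  0.002]
224 now [ 0.473 -0.285  0.083] [62 58 61] | before [ 0.474 -0.282  0.082]
226 now [ 0.473 -0.296  0.081] [49 45 44] | before [ 0.473 -0.294  0.08 ]
228 now [ 0.473 -0.297  0.075] [45 41 40] | before [ 0.473 -0.287  0.07 ]
230 now [ 0.473 -0.292  0.065] [44 41 43] | before [ 0.473 -0.293  0.066]
232 now [ 0.472 -0.292  0.058] [83 78 77] | before [ 0.472 -0.29   0.057]
234 now [ 0.472 -0.305  0.057] [124 115 114] | before [ 0.472 -0.303  0.057]
236 now [ 0.472 -0.305  0.051] [115 106 109] | before [ 0.472 -0.304  0.05 ]
238 now [ 0.471 -0.305  0.043] [88 81 82] | before [ 0.471 -0.305  0.044]
240 now [ 0.471 -0.304  0.036] [113 105 103] | before [ 0.471 -0.304  0.036]
242 now [ 0.471 -0.303  0.028] [112 105 104] | before [ 0.471 -0.303  0.028]
244 now [ 0.471 -0.304  0.022] [116 109 108] | before [ 0.47  -0.306  0.022]
246 now [ 0.47  -0.304  0.014] [114 107 107] | before [ 0.47  -0.308  0.017]
248 now [ 0.47  -0.305  0.008] [118 110 110] | before [ 0.47  -0.307  0.009]
250 now [ 0.47  -0.305  0.   ] [86 84 83] | before [ 0.47  -0.306  0.001]
```

The canister hasn't moved, but the finger ends show at z≈0.10 where the state reports TCP z=0.063. I'll check that offset against the start picture.

```bash
python3 - <<'E'
from h import *
D0=np.load("side0.npy");W0=cloud("side",D0)
print(px("side",[.195,.567,.184]))
m=(abs(W0[...,0]-.195)<.12)&(abs(W0[...,1]-.567)<.12)&(W0[...,2]>.05)&(W0[...,2]<.4)
P=W0[m];print(len(P),P[np.argsort(P[:,2])[:12]].round(3))
im,D=manip.grab_frame("side");W=cloud("side",D);s=manip.sense();p=s["position"]
m=(abs(W[...,0]-p[0])<.06)&(abs(W[...,1]-p[1])<.06)&(W[...,2]>.088)&(W[...,2]<.25)
P=W[m];print(p,P[np.argsort(P[:,2])[:15]].round(3))
E
```

```text
[166.95625816 135.65542426]
593 [[0.214 0.613 0.218]
 [0.224 0.61  0.219]
 [0.174 0.518 0.219]
 [0.22  0.606 0.219]
 [0.189 0.515 0.22 ]
 [0.18  0.514 0.22 ]
 [0.21  0.602 0.221]
 [0.185 0.509 0.221]
 [0.208 0.62  0.222]
 [0.224 0.615 0.223]
 [0.214 0.615 0.223]
 [0.189 0.518 0.224]]
[ 0.47104868 -0.28711822  0.0627528 ] [[ 0.461 -0.294  0.102]
 [ 0.464 -0.294  0.102]
 [ 0.48  -0.289  0.102]
 [ 0.477 -0.3    0.104]
 [ 0.481 -0.286  0.104]
 [ 0.484 -0.279  0.104]
 [ 0.467 -0.3    0.104]
 [ 0.471 -0.303  0.105]
 [ 0.474 -0.305  0.106]
 [ 0.477 -0.3    0.107]
 [ 0.481 -0.286  0.107]
 [ 0.484 -0.279  0.108]
 [ 0.464 -0.301  0.108]
 [ 0.458 -0.301  0.109]
 [ 0.468 -0.303  0.109]]
```

Both pictures agree: the real finger ends are about 36 mm short of the reported TCP, with the lateral position fine. I'll allow for this: true tip z = reported z + 0.036.

Call:
servo_tool([
  {"linear":[0,0,0],"twist":0},
  {"linear":[0,0,0],"twist":0},
  {"linear":[0,0,0],"twist":0},
  {"linear":[0,0,0],"twist":0},
  {"linear":[0,0,1],"twist":0},
  {"linear":[0,0,2],"twist":0},
  {"linear":[0,0,3],"twist":0},
  {"linear":[0,0,3.4],"twist":0},
  {"linear":[0,0,3.4],"twist":0},
  {"linear":[0,0,3.4],"twist":0},
], claw=6)

```text
time: 5.72
position: [0.4713, -0.2873, 0.0291]
ee_rot: [[-0.945, 0.326, 0.0], [0.326, 0.945, -0.0], [-0.001, -0.0, -1.0]]
ft_force: [-0.3, 1.0, -0.6]
gripper_width: 0.0599
grip_force: 0.0
```

Call:
servo_tool([
  {"linear":[0,0,0],"twist":0},
  {"linear":[0,0,0],"twist":0},
  {"linear":[0,0,0],"twist":0},
  {"linear":[0,0,0],"twist":0},
  {"linear":[0,0,0],"twist":0},
  {"linear":[0,0,0],"twist":0},
], claw=0.5, newtons=25)

```text
time: 6.48
position: [0.471, -0.287, 0.0287]
ee_rot: [[-0.945, 0.326, -0.0], [0.326, 0.945, 0.0], [0.0, 0.0, -1.0]]
ft_force: [0.5, 1.0, -0.7]
gripper_width: 0.0157
grip_force: 25.0
```

```bash
python3 - <<'E'
from h import *
s=manip.sense();print(s["position"],s["gripper_width"],s["grip_force"]);go([.463,-.013,.14],71)
im,D=manip.grab_frame("side");W=cloud("side",D)
for v in range(208,244,3): print(v,W[v,229].round(3),im[v,229])
E
```

```text
[ 0.47102367 -0.28703888  0.0287165 ] 0.0157279556010435 24.975363314151764
go [0.463, -0.013, 0.14] lin [  9.69  25.65 -11.12] yaw now 71.0 twist -0.0 rows 4.734099672745344 J6 -107.7
208 [ 0.473 -0.382  0.18 ] [79 80 81]
211 [ 0.473 -0.377  0.169] [117 125 127]
214 [ 0.473 -0.379  0.16 ] [115 122 123]
217 [ 0.472 -0.379  0.151] [114 123 126]
220 [ 0.473 -0.313  0.11 ] [89 95 97]
223 [ 0.473 -0.313  0.1  ] [ 99 107 109]
226 [ 0.473 -0.308  0.087] [107 112 114]
229 [ 0.472 -0.309  0.077] [112 119 120]
232 [ 0.472 -0.294  0.059] [91 88 87]
235 [ 0.472 -0.31   0.057] [116 109 107]
238 [ 0.471 -0.308  0.045] [91 85 84]
241 [ 0.471 -0.308  0.035] [113 104 104]
```

Gripped. Lifting and carrying over the clamp at a safe height.

Call:
servo_tool([
  {"linear":[0,0,-5],"twist":0},
  {"linear":[0,0,-9],"twist":0},
  {"linear":[9.7,25.6,-11.1],"twist":0},
  {"linear":[9.7,25.6,-11.1],"twist":0},
  {"linear":[9.7,25.6,-11.1],"twist":0},
  {"linear":[9.7,25.6,-11.1],"twist":0},
  {"linear":[9.7,25.6,-11.1],"twist":0},
  {"linear":[9.7,25.6,-11.1],"twist":0},
  {"linear":[9.7,25.6,-11.1],"twist":0},
  {"linear":[9.7,25.6,-11.1],"twist":0},
])

```text
time: 7.78
position: [0.4627, -0.0145, 0.1395]
ee_rot: [[-0.945, 0.327, -0.001], [0.327, 0.945, -0.0], [0.0, -0.0, -1.0]]
ft_force: [0.0, 0.1, -1.5]
gripper_width: 0.0161
grip_force: 25.0
```

```bash
python3 - <<'E'
from h import *
from scipy.optimize import least_squares
s=manip.sense();p=s["position"];print(p,s["gripper_width"],s["grip_force"])
W=cloud("top",np.load("top0.npy"))[195:232,228:265].reshape(-1,3)
for a,b in((.062,.08),(.033,.05),(.03,.08)):
    q=W[(W[:,2]>a)&(W[:,2]<b)];c,r=cv2.minEnclosingCircle((q[:,:2]*1000).astype(np.float32));print("clamp",a,b,len(q),np.round(c,1),round(r,1),q[:,2].mean().round(4))
im,D=manip.grab_frame("side");cv2.imwrite("pics/s2.png",im);Ws=cloud("side",D);
S0=cloud("side",np.load("side0.npy"))
def fit(P,R):
    f=lambda c:np.hypot(P[:,0]-c[0],P[:,1]-c[1])-R
    c0=P[:,:2].mean(0)+[0,R/2]
    return least_squares(f,c0,loss="soft_l1",f_scale=.002).x.round(4)
def sel(Wx,x,y,z0,z1,r):
    P=Wx.reshape(-1,3);return P[(np.hypot(P[:,0]-x,P[:,1]-y)<r)&(P[:,2]>z0)&(P[:,2]<z1)]
print("can0",fit(sel(S0,.471,-.287,.008,.05,.03),.02))
zt=p[2]+.036-.0647
P=sel(Ws,p[0],p[1],zt+.005,zt+.05,.03);print("held",len(P),fit(P,.02),P[:,2].min(),zt)
for z0,z1,R in((.02,.038,.036),(.054,.058,.031),(.061,.068,.027)):
    P=sel(S0,.462,-.013,z0,z1,.045);print("lower",z0,len(P),fit(P,R))
for c in("side","top"):
    for l in("neck_rim","band","shoulder"):
        for r in manip.pinpoint(c,l)[:1]:print(c,l,round(r["confidence"],2),w(c,r["xyz"]).round(4))
E
```

```text
[ 0.46267414 -0.01453376  0.13951211] 0.016127518907601904 24.999549686908722
clamp 0.062 0.08 37 [461.4 -12.8] 30.4 0.0689
clamp 0.033 0.05 104 [457.5 -14.7] 45.4 0.0395
clamp 0.03 0.08 195 [457.5 -14.5] 45.4 0.0462
can0 [ 0.4713 -0.2855]
held 126 [ 0.4629 -0.0145] 0.116377725312761 0.11081211024827999
lower 0.02 114 [ 0.4614 -0.0152]
lower 0.054 17 [ 0.461  -0.0103]
lower 0.061 43 [ 0.4634 -0.0123]
side neck_rim 0.88 [ 0.4531 -0.0076  0.0703]
side band 0.97 [ 0.4609 -0.0086  0.0576]
side shoulder 0.72 [ 0.4599 -0.012   0.0437]
top neck_rim 0.87 [ 0.4615 -0.0112  0.0629]
top band 0.56 [ 0.4655 -0.0102  0.0539]
top shoulder 0.68 [ 4.961e-01  4.160e-01 -2.000e-04]
```

```bash
python3 - <<'E'
from h import *
go([.4615,-.0125,.092],71)
E
```

```text
go [0.4615, -0.0125, 0.092] lin [0.16 0.08 4.77] yaw now 71.0 twist -0.0 rows 0.7642715648748206 J6 -79.0
```

Call:
servo_tool([
  {"linear":[0.15,0.1,2],"twist":0},
  {"linear":[0.15,0.1,3.5],"twist":0},
  {"linear":[0.15,0.1,4.2],"twist":0},
  {"linear":[0.15,0.1,4.8],"twist":0},
  {"linear":[0.15,0.1,4.8],"twist":0},
])

```text
time: 8.75
position: [0.4615, -0.012, 0.0916]
ee_rot: [[-0.945, 0.326, -0.0], [0.326, 0.945, 0.0], [0.0, -0.0, -1.0]]
ft_force: [-0.2, -0.2, -2.2]
gripper_width: 0.0164
grip_force: 25.0
```

Call:
servo_tool([
  {"linear":[0,0,1.0],"twist":0},
  {"linear":[0,0,2.0],"twist":0},
  {"linear":[0,0,3.0],"twist":0},
  {"linear":[0,0,3.8],"twist":0},
  {"linear":[0,0,4.4],"twist":0},
  {"linear":[0,0,4.6],"twist":0},
  {"linear":[0,0,4.6],"twist":0},
])

```text
time: 9.62
position: [0.4617, -0.012, 0.0458]
ee_rot: [[-0.945, 0.326, 0.0], [0.326, 0.945, 0.0], [-0.0, 0.0, -1.0]]
ft_force: [-0.1, -0.1, -1.2]
gripper_width: 0.0158
grip_force: 25.0
```

Call:
servo_tool([
  {"linear":[0,0,0.1],"twist":0},
  {"linear":[0,0,0.2],"twist":0},
  {"linear":[0,0,0.25],"twist":0},
  {"linear":[0,0,0.25],"twist":0},
])

```text
time: 10.12
position: [0.4617, -0.0121, 0.0433]
ee_rot: [[-0.945, 0.326, -0.0], [0.326, 0.945, -0.0], [0.0, -0.0, -1.0]]
ft_force: [0.0, 0.1, -2.0]
gripper_width: 0.016
grip_force: 25.0
```

Call:
servo_tool([
  {"linear":[0,0,0.05],"twist":0},
  {"linear":[0,0,0.1],"twist":0},
  {"linear":[0,0,0.15],"twist":0},
  {"linear":[0,0,0.15],"twist":0},
])

```text
time: 10.62
position: [0.4622, -0.0122, 0.0427]
ee_rot: [[-0.945, 0.326, 0.001], [0.326, 0.945, -0.0], [-0.001, 0.0, -1.0]]
ft_force: [-2.0, 0.3, 5.9]
gripper_width: 0.0162
grip_force: 25.0
```

Contact with the floor. Releasing and rising. A wide opening isn't needed.

Call:
servo_tool([
  {"linear":[0,0,-0.05],"twist":0},
  {"linear":[0,0,-0.05],"twist":0},
  {"linear":[0,0,-0.05],"twist":0},
  {"linear":[0,0,-0.05],"twist":0},
  {"linear":[0,0,-3],"twist":0},
  {"linear":[0,0,-8],"twist":0},
  {"linear":[0,0,-12],"twist":0},
  {"linear":[0,0,-12],"twist":0},
], claw=5)

```text
time: 11.62
position: [0.4643, -0.0124, 0.1659]
ee_rot: [[-0.945, 0.326, 0.007], [0.326, 0.945, -0.001], [-0.007, 0.001, -1.0]]
ft_force: [-0.2, 0.0, -0.1]
gripper_width: 0.05
grip_force: 0.0
```

```bash
python3 - <<'E'
from h import *
go([.4449,.2570,.12],-7.4)
im,D=manip.grab_frame("side");cv2.imwrite("pics/s3.png",im);W=cloud("side",D).reshape(-1,3)
P=W[(np.hypot(W[:,0]-.4615,W[:,1]+.0125)<.03)&(W[:,2]>.074)&(W[:,2]<.12)];print(len(P),P.mean(0).round(4),P[:,2].max())
E
```

```text
go [0.4449, 0.257, 0.12] lin [10.64 24.83  4.55] yaw now 71.0 twist 7.84 rows 4.382966563132721 J6 -78.8
41 [ 0.462  -0.0172  0.0856] 0.09917899074132576
```

Call:
servo_tool([
  {"linear":[10.6,24.8,0],"twist":7.8},
  {"linear":[10.6,24.8,0],"twist":7.8},
  {"linear":[10.6,24.8,0],"twist":7.8},
  {"linear":[10.6,24.8,0],"twist":7.8},
  {"linear":[10.6,24.8,0],"twist":7.8},
  {"linear":[10.6,24.8,2],"twist":7.8},
  {"linear":[10.6,24.8,4.5],"twist":7.8},
  {"linear":[10.6,24.8,4.5],"twist":7.8},
  {"linear":[10.6,24.8,4.5],"twist":7.8},
  {"linear":[10.6,24.8,4.5],"twist":7.8},
])

```text
time: 12.92
position: [0.442, 0.2568, 0.1162]
ee_rot: [[0.118, 0.993, -0.001], [0.993, -0.118, -0.0], [-0.0, -0.001, -1.0]]
ft_force: [0.4, 0.1, 0.1]
gripper_width: 0.0503
grip_force: 0.0
```

```bash
python3 - <<'E'
from h import *
go([.4449,.2570,.036],-7.4)
E
```

```text
go [0.4449, 0.257, 0.036] lin [0.06 0.29 8.02] yaw now -6.8 twist 0.06 rows 1.284823984595288 J6 31.2
```

Call:
servo_tool([
  {"linear":[0.05,0.3,3],"twist":0.05},
  {"linear":[0.05,0.3,6],"twist":0.05},
  {"linear":[0.05,0.3,7.5],"twist":0.05},
  {"linear":[0.05,0.3,8.0],"twist":0.05},
  {"linear":[0.05,0.3,8.0],"twist":0.05},
])

```text
time: 13.55
position: [0.4457, 0.2573, 0.0374]
ee_rot: [[0.13, 0.991, 0.001], [0.991, -0.13, 0.0], [0.0, 0.001, -1.0]]
ft_force: [-0.6, 0.0, 0.4]
gripper_width: 0.0499
grip_force: 0.0
```

Call:
servo_tool([
  {"linear":[0,0,0],"twist":0},
  {"linear":[0,0,0],"twist":0},
  {"linear":[0,0,0],"twist":0},
  {"linear":[0,0,0],"twist":0},
  {"linear":[0,0,0],"twist":0},
], claw=0.5, newtons=45)

```text
time: 14.18
position: [0.4454, 0.2571, 0.0369]
ee_rot: [[0.131, 0.991, 0.0], [0.991, -0.131, 0.0], [0.0, 0.0, -1.0]]
ft_force: [1.0, -0.2, 0.3]
gripper_width: 0.0137
grip_force: 44.9
```

Call:
servo_tool([
  {"linear":[0,0,-4],"twist":0},
  {"linear":[0,0,-9],"twist":0},
  {"linear":[0,0,-14.3],"twist":0},
  {"linear":[-26.5,5.1,-14.3],"twist":0},
  {"linear":[-26.5,5.1,-14.3],"twist":0},
  {"linear":[-26.5,5.1,-14.3],"twist":0},
  {"linear":[-26.5,5.1,-14.3],"twist":0},
  {"linear":[-26.5,5.1,-14.3],"twist":0},
  {"linear":[-26.5,5.1,-14.3],"twist":0},
  {"linear":[-26.5,5.1,-14.3],"twist":0},
  {"linear":[-26.5,5.1,-14.3],"twist":0},
])

```text
time: 15.55
position: [0.4611, -0.0112, 0.1796]
ee_rot: [[0.129, 0.992, -0.0], [0.992, -0.129, 0.0], [0.0, -0.0, -1.0]]
ft_force: [0.2, 0.7, -2.3]
gripper_width: 0.0139
grip_force: 44.9
```

```bash
python3 - <<'E'
from h import *
from scipy.optimize import least_squares
s=manip.sense();p=s["position"];print(p,s["gripper_width"],s["grip_force"],s["joint_pos"])
im,D=manip.grab_frame("side");cv2.imwrite("pics/s4.png",im);W=cloud("side",D).reshape(-1,3)
z=p[2]-.0369
P=W[(np.hypot(W[:,0]-p[0],W[:,1]-p[1])<.05)&(W[:,2]>z+.006)&(W[:,2]<z+.06)]
f=lambda c:np.hypot(P[:,0]-c[0],P[:,1]-c[1])-.036
print("shell held",len(P),least_squares(f,P[:,:2].mean(0)+[0,.018],loss="soft_l1",f_scale=.002).x.round(4))
S=cloud("side",D).reshape(-1,3)
for z0,z1,R in((.02,.038,.036),(.061,.068,.027)):
    P=S[(np.hypot(S[:,0]-.4615,S[:,1]+.0125)<.04)&(S[:,2]>z0)&(S[:,2]<z1)]
    f=lambda c:np.hypot(P[:,0]-c[0],P[:,1]-c[1])-R
    print("lower",len(P),least_squares(f,P[:,:2].mean(0)+[0,.018],loss="soft_l1",f_scale=.002).x.round(4))
go([.4615,-.0125,.18])
cr=lambda i,u,v,h:cv2.resize(i[v-h:v+h,u-h:u+h],(600,600),interpolation=cv2.INTER_CUBIC)
cv2.imwrite("pics/c4.png",cr(im,224,198,28))
E
```

```text
[ 0.4610867  -0.01119972  0.1796269 ] 0.013879858602991539 44.94693696498871 [-7.77616719e+00 -1.44375796e+01  1.06696010e+02  1.24937212e-02
  8.77630655e+01 -3.58050696e-01]
shell held 266 [ 0.4622 -0.0094]
lower 70 [ 0.462  -0.0115]
lower 32 [ 0.4619 -0.0094]
go [0.4615, -0.0125, 0.18] lin [-0.12  0.05 -0.03] yaw now -7.4 twist 0 rows 0.02194261334798431 J6 -0.4
```

View pics/c4.png

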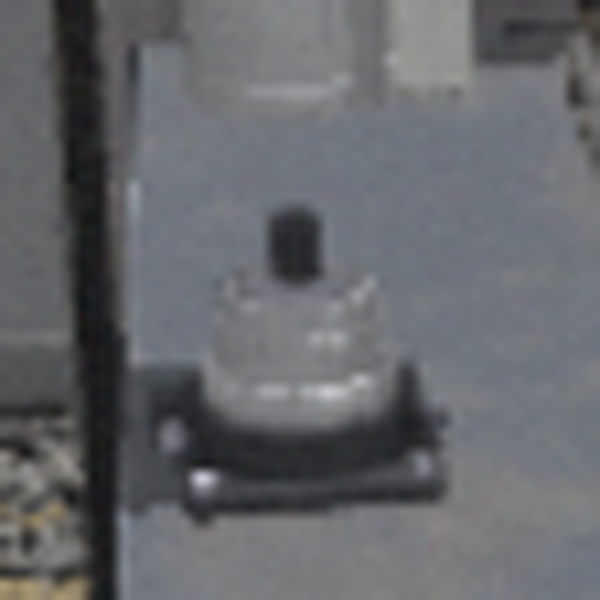

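Call:
servo_tool([
  {"linear":[-0.1,0.05,3],"twist":0},
  {"linear":[-0.1,0.05,5.5],"twist":0},
  {"linear":[-0.1,0.05,7],"twist":0},
  {"linear":[-0.1,0.05,7],"twist":0},
  {"linear":[-0.1,0.05,7.3],"twist":0},
  {"linear":[-0.1,0.05,7.6],"twist":0},
  {"linear":[-0.1,0.05,7.8],"twist":0},
  {"linear":[-0.1,0.05,7.8],"twist":0},
])

```text
time: 16.6
position: [0.4616, -0.0134, 0.1018]
ee_rot: [[0.131, 0.991, 0.0], [0.991, -0.131, -0.0], [0.0, 0.0, -1.0]]
ft_force: [0.5, 0.2, -2.7]
gripper_width: 0.0138
grip_force: 44.9
```

Call:
servo_tool([
  {"linear":[0,0,0.2],"twist":0},
  {"linear":[0,0,0.4],"twist":0},
  {"linear":[0,0,0.55],"twist":0},
  {"linear":[0,0,0.65],"twist":0},
  {"linear":[0,0,0.72],"twist":0},
  {"linear":[0,0,0.72],"twist":0},
])

```text
time: 17.35
position: [0.4616, -0.0133, 0.0947]
ee_rot: [[0.131, 0.991, 0.0], [0.991, -0.131, 0.0], [0.0, 0.0, -1.0]]
ft_force: [-0.9, -0.2, -0.8]
gripper_width: 0.0135
grip_force: 45.0
```

Call:
servo_tool([
  {"linear":[0,0,0.05],"twist":0},
  {"linear":[0,0,0.1],"twist":0},
  {"linear":[0,0,0.15],"twist":0},
  {"linear":[0,0,0.15],"twist":0},
])

```text
time: 17.85
position: [0.4621, -0.0134, 0.094]
ee_rot: [[0.131, 0.991, 0.001], [0.991, -0.131, -0.0], [0.0, 0.001, -1.0]]
ft_force: [-2.3, 1.2, 6.9]
gripper_width: 0.0137
grip_force: 45.0
```

Call:
servo_tool([
  {"linear":[0,0,0.05],"twist":0.4},
  {"linear":[0,0,0.08],"twist":0.8},
  {"linear":[0,0,0.08],"twist":1.2},
  {"linear":[0,0,0.08],"twist":1.2},
])

```text
time: 18.35
position: [0.4613, -0.0133, 0.0919]
ee_rot: [[0.334, 0.943, -0.001], [0.943, -0.334, 0.0], [-0.0, -0.001, -1.0]]
ft_force: [-0.5, 1.0, -1.2]
gripper_width: 0.0138
grip_force: 44.9
```

The studs have dropped off the band face with no force left, so they're in the gap. Pushing down.

Call:
servo_tool([
  {"linear":[0,0,0.2],"twist":0.1},
  {"linear":[0,0,0.4],"twist":0.1},
  {"linear":[0,0,0.6],"twist":0.1},
  {"linear":[0,0,0.8],"twist":0.1},
  {"linear":[0,0,0.95],"twist":0.1},
  {"linear":[0,0,1.05],"twist":0.1},
  {"linear":[0,0,1.05],"twist":0.1},
])

```text
time: 19.23
position: [0.4615, -0.0133, 0.0818]
ee_rot: [[0.35, 0.937, -0.0], [0.937, -0.35, 0.0], [0.0, -0.0, -1.0]]
ft_force: [-1.1, 1.5, -1.8]
gripper_width: 0.0138
grip_force: 45.0
```

Call:
servo_tool([
  {"linear":[0,0,0],"twist":0.5},
  {"linear":[0,0,0],"twist":1.0},
  {"linear":[0,0,0],"twist":1.5},
  {"linear":[0,0,0],"twist":2.0},
  {"linear":[0,0,0],"twist":2.5},
  {"linear":[0,0,0],"twist":3.0},
  {"linear":[0,0,0],"twist":3.4},
  {"linear":[0,0,0],"twist":3.4},
])

```text
time: 20.23
position: [0.4611, -0.013, 0.0815]
ee_rot: [[0.814, 0.581, -0.001], [0.581, -0.814, 0.001], [-0.0, -0.001, -1.0]]
ft_force: [-2.0, 2.7, -1.9]
gripper_width: 0.0137
grip_force: 45.0
```

Turning freely in the channel. Adding light down pressure and turning on.

Call:
servo_tool([
  {"linear":[0,0,0.1],"twist":0.2},
  {"linear":[0,0,0.2],"twist":0.4},
  {"linear":[0,0,0.2],"twist":0.6},
  {"linear":[0,0,0.2],"twist":0.6},
])

```text
time: 20.72
position: [0.461, -0.0127, 0.0794]
ee_rot: [[0.871, 0.492, -0.001], [0.492, -0.871, 0.001], [-0.0, -0.001, -1.0]]
ft_force: [-3.0, 3.9, -1.5]
gripper_width: 0.0138
grip_force: 45.0
```

Call:
servo_tool([
  {"linear":[0,0,0.1],"twist":0},
  {"linear":[0,0,0.2],"twist":0},
  {"linear":[0,0,0.3],"twist":0},
  {"linear":[0,0,0.35],"twist":0},
  {"linear":[0,0,0.35],"twist":0},
])

```text
time: 21.35
position: [0.4617, -0.0125, 0.0769]
ee_rot: [[0.87, 0.492, 0.0], [0.492, -0.87, 0.001], [0.001, -0.001, -1.0]]
ft_force: [-5.5, 6.1, 4.7]
gripper_width: 0.0137
grip_force: 45.0
```

Seated at 0.0769, the fully-home height, with contact. Releasing and backing off.

Call:
servo_tool([
  {"linear":[0,0,0],"twist":0},
  {"linear":[0,0,0],"twist":0},
  {"linear":[0,0,0],"twist":0},
  {"linear":[0,0,0],"twist":0},
  {"linear":[0,0,-3],"twist":0},
  {"linear":[0,0,-8],"twist":0},
  {"linear":[0,0,-12],"twist":0},
  {"linear":[0,0,-12],"twist":0},
  {"linear":[0,0,-12],"twist":0},
], claw=5)

```text
time: 22.48
position: [0.4614, -0.0134, 0.1957]
ee_rot: [[0.87, 0.492, -0.0], [0.492, -0.87, -0.0], [-0.0, -0.0, -1.0]]
ft_force: [0.1, -0.7, -0.6]
gripper_width: 0.05
grip_force: 0.0
```

```bash
python3 - <<'E'
from h import *
s=manip.sense();print(s["position"],s["ft_force"])
im,D=manip.grab_frame("side");W=cloud("side",D);W=W.reshape(-1,3)
P=W[(np.hypot(W[:,0]-.4615,W[:,1]+.0125)<.042)&(W[:,2]>.112)&(W[:,2]<.15)];print(len(P),np.percentile(P[:,2],[90,97,100]))
t,D=manip.grab_frame("top")
for c in("side","top"):
    for r in manip.pinpoint(c,"upper_shell"):print(c,r["confidence"],w(c,r["xyz"]).round(4))
cv2.imwrite("pics/c5.png",cv2.resize(im[170:226,196:252],(600,600),interpolation=cv2.INTER_CUBIC))
E
```

```text
[ 0.46138865 -0.01338348  0.19569557] [ 0.07724494 -0.6759021  -0.61268505]
76 [0.13483589 0.13654172 0.1373612 ]
side 0.79 [ 0.4618 -0.0113  0.04  ]
top 0.36 [ 0.6796 -0.0525  0.0033]
```

View pics/c5.png

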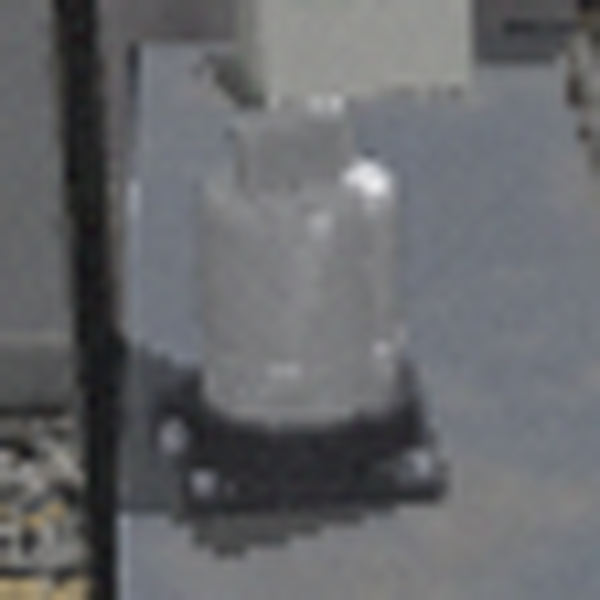

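The crop shows the shell closed flush and upright on the lower half, with its axis at about (300,300) and the rim line at (290,410). The bar top is near 0.135 and the shell origin is at z = 0.040. The gripper is clear above it, so I'm handing in.

```bash
python3 -c "
from rig import manip
print(manip.close_job())"
```

```text
the job is handed in; nothing more can be done
None
```

The small canister stands in the lower shell, and the upper shell is turned into its pockets and measures fully home (rim at 40 mm, on the axis). I released it and handed the job in at about 23 s; no verdict came back.

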